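Make up a gift kit and a pricing kit

ROBOT

A 6-joint arm with a two-finger parallel gripper is mounted at the origin on a cart in front of the work surface, level with it; the furniture and walls round the work are solid. World frame = base frame: x ahead of the robot, y to its left, z up, the work surface at z = 0. Lengths are in m, angles in degrees, forces in N, time in s.
With the tool pointing down it reaches from about 0.15 to 0.775 m from the base axis. Payload 6.1 kg.
Tool frame: the origin (TCP) lies at the centre of the arm's flange, where the gripper is bolted on; the fingertips stand 173 mm ahead of it and the grasp point (between the pads) lies 155 mm ahead of it; z points along the fingers, y is the line along which they close (so a half turn about z gives the same grasp; the last joint's range is limited). The gripper opens to 85 mm and grips with 20 to 120 N. Pads are 22 mm wide; open, the fingers measure 114 mm over their backs; the gripper's body (76 mm by 85 mm) begins 54 mm behind the grasp point. The pads swing forward as they close: fully open they stand 13 mm farther back than shut.
Start: joints at [-69.099, 7.208, -2.269, 80.523, 0, 90], TCP at [0.187, -0.49, 0.405] pointing down, gripper open.
Joint ranges: [-155.77, 155.77], [-54.66, 111.73], [-72.52, 77.12], [-102.08, 115.82], [-83.92, 84.16], [-180, 180]. Speed limits (degrees/s): [136.94, 136.94, 172.46, 180, 180, 180].

INTERFACE

Orientations are given as a 3x3 rotation matrix whose columns are the frame's x, y, z axes.
In Python, from workcell import bot, get_image, models gives the robot as it stands.
- The arm moves only by the tool step_arm, never from a script. Its argument "commands" is one flat list of numbers, 7 for each row, row after row: the shift along the world's x, y, z in units of 0.4 m (1.0 is 0.4 m), then the turn, a rotation vector about the world's x, y, z in units of pi/2 rad (1.0 is pi/2 rad), then the opening, from 0 (shut) to 1 (fully open). A call has 1 to 8 rows; each row is the pose to reach, as a shift and turn from the pose commanded when the call began; what a row does not reach only later rows make up. A row lasts 1/12 s, in which the tool goes at most 41.7 mm and 7.16 degrees, less where a joint would pass 70% of its speed; a pose out of reach is approached as far as the arm can. A call with a number of a shift or a turn outside -1 to 1 is refused whole. A call with a gripper value outside its range is refused whole. The fingers move at their own pace and stop on an object; the grip force is fixed at half the most. Time passes only in rows, so rows that repeat a pose let the fingers close. It gives the time, the measured TCP pose, the force, the opening and the grip force at its end, in the units of the state.
- bot.get_obs(): the state, without advancing time (a new reading comes with each control period).
- get_image(name): name is "scene" or "top" or "wrist"; returns a dict with "pixels" (420x560x3 uint8, red, green, blue), "fx", "fy", "cx", "cy" (pixels), "rvec" (rotation vector, rad) and "tvec" (3), from world to camera coordinates, as OpenCV has them. Camera axes: x right, y down, z forward; pixel columns grow to the right and rows downward; lengths in m; the calibration is good to about 2 mm. A picture is of the moment at which its call begins. There is no depth.
- bot.close_job(): hands the job in; it is judged then, once.
Trained networks look in the newest picture that a camera, given by its name, has taken for a name from the list of things; names that differ only in an ending like _2 or _b are one class to them, and where a whole thing is asked for, a point or a joint stands for the part that bears it (a point fixed in the world has none). Each returns a list of dicts, best first, with "confidence" (0 to 1); they miss things now and then, are a little off and sometimes report something else, mostly with a low value. They report only what shows in the picture. A call takes as long as a camera call. They do not tell look-alikes from the thing itself.
- models.search_frame(name, camera): "bbox" ([left, top, right, bottom] in pixels, round what is visible of it).
- models.pinpoint(name, camera): "centre" ([column, row] in pixels: a listed point, or the origin of a listed thing).
The state is a dict: "time_s": time; "qpos": joint angles; "qvel": joint speeds; "joint_torque": joint torques, N m; "tcp_pos": TCP position; "orientation": TCP orientation; "force": force on the tool from outside, world axes, zero at the start; "wrist_torque": the same for the moment, N m; "gripper_width": finger opening in m; "grip_force": force on a finger pad.
Only numpy, scipy, OpenCV 4.12 (cv2) and the standard library are available. Lean on these libraries where they do the work, as an engineer would, in place of code of your own. Each camera call takes 0.05 s, during which the arm holds its last target. There are 200 camera calls.

TASK

Make up the two kits on the packing table: put the foil parcel and the round tin into the two-bay tray, and the label roll, the marker and the box cutter into the three-bay tray. Lay each thing flat down inside the bay that is cut for it: parcel in the oblong bay and tin in the square one; label roll in the small square bay, cutter in the wider, longer lane and marker in the narrower, shorter lane beside it, either way round. Leave the scoop, the ribbon spool and the scissors where they are.

Things in the scene. Friction and masses are not known exactly. Their poses are not given: they have to be found in the camera images.
- gift_tray: Two-bay plywood tray, dark lips, 91x228 mm, fixed. Origin: centre of underside; y along tray, z up. Base 3 mm thick; lips 4 mm wide, tops 12 mm above the table; lips along y have a finger gap mid-bay (70 mm oblong, 45 mm square bay). Oblong bay 79 (x) x 133 (y) mm, centre x=0, y=-41.5 mm: parcel, lying along y. Square bay 79x79 mm, centre x=0, y=+68.5 mm: tin.
- pricing_tray: Three-bay plywood tray, 128x243 mm, fixed. Origin: on underside (plate centre at x=-2, y=-2); y along tray, z up. Base and lips as the other tray; finger gaps mid-lane 70 mm, square bay 40 mm. Wide lane 42 (x) x 167 (y) mm, centre x=-38, y=-34: cutter. Narrow lane 34x152 mm, centre x=+38, y=-34: marker. Both along y. Square bay 60x60 mm, centre x=0, y=+83.5: label roll.
- tin: Round pastille tin with a press lid, 63 mm across, 27 mm high (body 60 mm across up to 16 mm, lid rim 62 to 63 mm above that), about 90 g. Origin at the centre of its underside, z up. It can be gripped across the rim in any direction.
- parcel: Single pale foil parcel with a crumpled surface, 59 x 117 x 20 mm, about 90 g, lying by itself on the packing part of the table in front of the trays (the heap on the display to the right stays alone). Origin at the centre of its underside, x across the 59 mm, y along the 117 mm, z up.
- label_roll: White roll of labels, flat cylinder 44 mm across and 26 mm high with a small hole, about 40 g. Origin at the centre of its underside, z up.
- marker: Marker pen, white with a black cap, 17 x 135 x 16 mm, about 20 g, lying down. Origin below its middle at the underside as it starts, y along its length, z up. It may roll about its length.
- cutter: Yellow snap-blade box cutter with the blade drawn in, 25 x 150 x 14 mm, about 80 g. Origin at the centre of its underside, x across the 25 mm, y along its length, z up.
- scoop: Bystander: stainless scoop with a black handle, 68 x 203 x 68 mm, at the left edge of the table. Origin at the centre of its underside, y along its length. Leave it where it is.
- ribbon: Bystander: spool of red gift ribbon with white flanges 62 mm across, 38 mm high, behind the trays. Origin on its underside, 7 mm from the spool's axis. Leave it where it is.
- scissors: Bystander: blue-handled scissors lying flat, 87 x 199 x 9 mm, behind the trays. Origin at the middle of the underside, y along their length. Leave them where they are.
There are look-alikes about, which are no part of the job. Of the things that look like the tin, the larger one is meant.

How it is judged (in metres and radians):
At the end, for the whole second after the job is handed in: Each thing lies flat on the floor of its own bay, its middle within 12 mm of the bay's centre along both tray axes (parcel 14 mm across; marker 15 mm across and 14 mm along), parcel, cutter and marker along the tray's length to 0.25 rad either way round, all at rest (x of parcel in the frame of gift_tray between -0.014 and 0.014 m and y of parcel in the frame of gift_tray between -0.0535 and -0.0295 m and z of each of parcel, tin in the frame of gift_tray below 0.008 m and angle between each of parcel, tin, label_roll, cutter's own z axis and vertical below 0.12 rad and angle between the y axis of parcel and the y axis of gift_tray, either way round below 0.25 rad and linear speed of each of parcel, tin, label_roll, cutter, marker below 0.02 m/s and x of tin in the frame of gift_tray between -0.012 and 0.012 m and y of tin in the frame of gift_tray between 0.0565 and 0.0805 m and x of label_roll in the frame of pricing_tray between -0.012 and 0.012 m and y of label_roll in the frame of pricing_tray between 0.0715 and 0.0955 m and z of each of label_roll, cutter in the frame of pricing_tray below 0.008 m and x of cutter in the frame of pricing_tray between -0.05 and -0.026 m and y of cutter in the frame of pricing_tray between -0.046 and -0.022 m and angle between the y axis of each of cutter, marker and the y axis of pricing_tray, either way round below 0.25 rad and x of marker in the frame of pricing_tray between 0.023 and 0.053 m and y of marker in the frame of pricing_tray between -0.048 and -0.02 m and z of marker in the frame of pricing_tray below 0.021 m and angle between marker's own y axis and vertical between 1.5 and 1.64 rad); the robot touches nothing.
It fails at once if the scoop shifted by more than 30 mm (distance of scoop from where it was at the start of the episode above 0.03 m).
It fails at once if the ribbon spool shifted by more than 30 mm (distance of ribbon from where it was at the start of the episode above 0.03 m).
It fails at once if the scissors shifted by more than 30 mm (distance of scissors from where it was at the start of the episode above 0.03 m).
It also fails if it takes over 115 s, if anything falls off the work surface, if the arm or the gripper's body presses on something with over 40 N, if the wrist force passes 120 N, or if a joint passes its speed limit or range.

## Working session

There is one attempt and no reset: what is moved stays moved. The work goes in short steps, Python scripts to look and compute and a tool call to move; the robot and the scene stay as the last step left them, time stands still between calls to the robot, and variables do not carry over. Pictures are saved under pics/ and viewed, at most 14 in all, crops included, and the job is handed in when it is done.

Besides the shell and the picture viewer there is one more tool, called after "Call:" as name(argument=value, ...) on one line, values as JSON. step_arm: Moves the arm, as the interface text tells. Its arguments: {"type":"object","properties":{"commands":{"type":"array","items":{"type":"number","minimum":-1,"maximum":1}}},"required":["commands"]}

```bash
mkdir -p pics
cat > h.py <<'E'
import numpy as np, cv2
from workcell import bot, get_image, models
def save(im,fn): cv2.imwrite(fn, im["pixels"][:,:,::-1])
def ground(im,uv,z=0.0):
    R=cv2.Rodrigues(np.array(im["rvec"],float))[0]; t=np.array(im["tvec"],float).ravel()
    uv=np.atleast_2d(uv); d=np.c_[(uv[:,0]-im["cx"])/im["fx"],(uv[:,1]-im["cy"])/im["fy"],np.ones(len(uv))]@R
    c=-R.T@t
    return c+d*((z-c[2])/d[:,2])[:,None]
def proj(im,P):
    K=np.array([[im["fx"],0,im["cx"]],[0,im["fy"],im["cy"]],[0,0,1.]])
    return cv2.projectPoints(np.atleast_2d(np.array(P,float)),np.array(im["rvec"],float),np.array(im["tvec"],float),K,None)[0][:,0]
E
python3 - <<'E'
from h import *
for c in ["top","scene"]:
    im=get_image(c); save(im,f"pics/{c}0.png")
    R=cv2.Rodrigues(np.array(im["rvec"]))[0]; print(c,im["fx"],-R.T@np.array(im["tvec"]).ravel())
im=get_image("top")
for n in "gift_tray pricing_tray tin parcel label_roll marker cutter scoop ribbon scissors".split():
    print(n,[(np.round(d["centre"]),round(d["confidence"],2),ground(im,d["centre"])[0,:2].round(3)) for d in models.pinpoint(n,"top")[:3]])
o=bot.get_obs(); print(o["tcp_pos"],o["orientation"],o["gripper_width"],o["time_s"])
E
```

```text
top 519.3187446631614 [0.4330933  0.10131338 1.42512831]
scene 384.0917081408212 [-0.04018168 -0.36209543  0.5592325 ]
gift_tray [(array([257., 181.]), 0.96, array([0.639, 0.159]))]
pricing_tray [(array([357., 190.]), 0.58, array([ 0.612, -0.117])), (array([391., 258.]), 0.31, array([ 0.426, -0.207]))]
tin [(array([296., 255.]), 0.72, array([0.434, 0.055])), (array([286., 292.]), 0.48, array([0.334, 0.083]))]
parcel [(array([340., 260.]), 0.79, array([ 0.42 , -0.066]))]
label_roll [(array([256., 254.]), 0.78, array([0.438, 0.162])), (array([355., 191.]), 0.23, array([ 0.609, -0.112]))]
marker [(array([391., 256.]), 0.84, array([ 0.429, -0.207])), (array([270., 132.]), 0.68, array([0.778, 0.124])), (array([210., 255.]), 0.17, array([0.435, 0.289]))]
cutter [(array([209., 256.]), 0.94, array([0.434, 0.29 ]))]
scoop [(array([179., 194.]), 0.82, array([0.603, 0.374]))]
ribbon [(array([271., 134.]), 0.65, array([0.773, 0.121]))]
scissors [(array([323., 128.]), 0.58, array([ 0.787, -0.024]))]
[ 0.18728054 -0.49042701  0.4047148 ] [[ 9.34213210e-01  3.56715119e-01  3.90456553e-05]
 [ 3.56715119e-01 -9.34213211e-01  7.76296673e-06]
 [ 3.92461346e-05  6.67590949e-06 -9.99999999e-01]] 0.08531125580223954 0.65
```

View pics/top0.png

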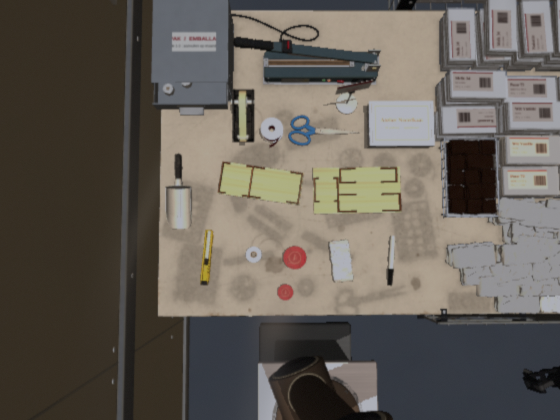

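View pics/scene0.png

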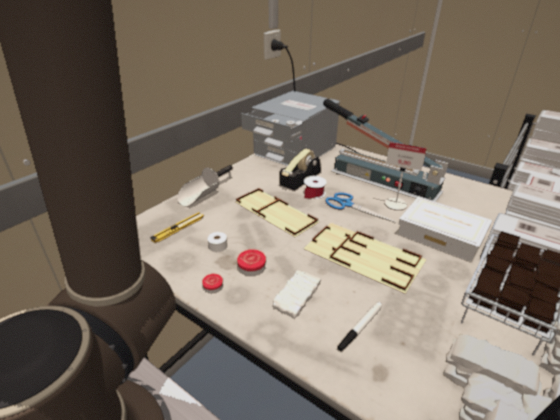

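The overhead view shows both trays (about 260,183 and 357,190). In front of them, left to right, are the cutter (207,257), label roll (254,254), large tin (295,257), parcel (341,260) and marker (391,258). The small tin look-alike is at (286,292).

Run:
```python
from h import *
im=get_image("top"); p=im["pixels"]
c=p[150:310,160:420]; cv2.imwrite("pics/crop1.png",cv2.resize(c,None,fx=3,fy=3,interpolation=cv2.INTER_CUBIC)[:,:,::-1])
hsv=cv2.cvtColor(p,cv2.COLOR_RGB2HSV)
def blob(name,mask,box,z):
    l,t,r,b=box; m=np.zeros(mask.shape,np.uint8); m[t:b,l:r]=mask[t:b,l:r]
    n,lab,st,ce=cv2.connectedComponentsWithStats(m); k=1+np.argmax(st[1:,4]); 
    pts=np.argwhere(lab==k)[:,::-1].astype(np.float32); rc=cv2.minAreaRect(pts)
    bx=ground(im,cv2.boxPoints(rc),z)
    e1=bx[1]-bx[0];e2=bx[2]-bx[1]; e=e1 if np.linalg.norm(e1)>np.linalg.norm(e2) else e2
    print(name,st[k,4],"ctr",ground(im,rc[0],z)[0,:2].round(4),"size",np.linalg.norm(e1).round(3),np.linalg.norm(e2).round(3),"ang from y",round(np.degrees(np.arctan2(-e[0],e[1])) ,1))
H,S,V=[hsv[:,:,i].astype(int) for i in range(3)]
u=lambda m:m.astype(np.uint8)
blob("cutter",u((S>130)&(V>60)),(190,225,225,290),.014)
blob("cutter2",u(((S>130)&(V>60))|(V<60)),(190,225,225,290),.014)
blob("tin",u((S>130)&((H<10)|(H>170))),(278,240,315,275),.025)
blob("roll",u((S<40)&(V>140)),(240,240,268,270),.026)
blob("parcel",u((S<40)&(V>140)),(320,230,362,290),.018)
blob("marker",u(((S<40)&(V>150))|(V<70)),(375,228,405,290),.014)
blob("gift",u((S>80)&(H>20)&(H<35)&(V>130)),(210,155,308,210),.003)
blob("pricing",u((S>80)&(H>20)&(H<35)&(V>130)),(308,160,405,220),.003)
```

```text
cutter 305 ctr [0.4324 0.2955] size 0.142 0.024 ang from y -95.1
cutter2 335 ctr [0.4305 0.2956] size 0.146 0.024 ang from y -95.1
tin 376 ctr [0.4277 0.0588] size 0.056 0.056 ang from y 179.7
roll 221 ctr [0.4363 0.1686] size 0.046 0.045 ang from y 179.7
parcel 828 ctr [ 0.4186 -0.0678] size 0.055 0.115 ang from y 95.7
marker 154 ctr [ 0.4436 -0.2067] size 0.087 0.014 ang from y -94.5
gift 44 ctr [0.6796 0.214 ] size 0.006 0.076 ang from y 172.3
pricing 11 ctr [ 0.6321 -0.0278] size 0.0 0.028 ang from y -0.2
```

View pics/crop1.png

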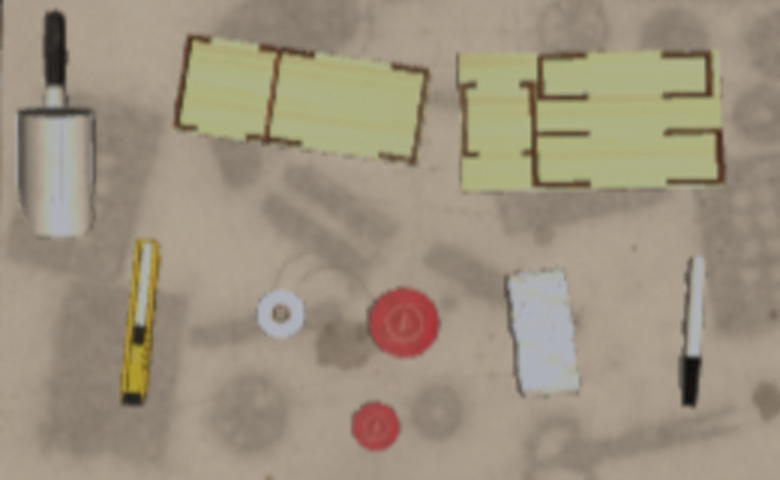

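The enlarged crop shows the gift tray's square bay on the left and its oblong bay on the right. Its corners are about (190,36), (428,70), (414,162) and (176,127) in crop pixels. The pricing tray's square bay is on the left, the narrow lane is the far one and the wide lane the near one.

Run:
```python
from h import *
im=get_image("top"); p=im["pixels"]
lab=cv2.cvtColor(p,cv2.COLOR_RGB2LAB).astype(int)
for nm,box,o,bays in [("gift",(210,155,308,210),(0,0),dict(parcel=(0,-.0415),tin=(0,.0685))),
   ("pricing",(308,160,408,222),(-.002,-.002),dict(cutter=(-.038,-.034),marker=(.038,-.034),roll=(0,.0835)))]:
    l,t,r,b=box; m=np.zeros(p.shape[:2],np.uint8)
    y=lab[t:b,l:r,2]; m[t:b,l:r]=((y>153)|(lab[t:b,l:r,0]<90))
    n,la,st,ce=cv2.connectedComponentsWithStats(m); k=1+np.argmax(st[1:,4])
    rc=cv2.minAreaRect(np.argwhere(la==k)[:,::-1].astype(np.float32)); bx=ground(im,cv2.boxPoints(rc),.004)
    e1=bx[1]-bx[0];e2=bx[2]-bx[1];e=e1 if np.linalg.norm(e1)>np.linalg.norm(e2) else e2
    c=ground(im,rc[0],.004)[0,:2]; e=e*np.sign(e[1]); a=np.arctan2(-e[0],e[1]); R=np.array([[np.cos(a),-np.sin(a)],[np.sin(a),np.cos(a)]])
    print(nm,st[k],np.linalg.norm(e1).round(3),np.linalg.norm(e2).round(3),c.round(4),"yaw",np.degrees(a).round(1))
    org=c-R@np.array(o)
    for q,v in bays.items(): print("  ",q,(org+R@np.array(v)).round(4))
f=lambda L,z:ground(im,np.array(L)/3+[160,150]-.33,z).round(4)
print("giftcorners",f([(190,36),(428,70),(414,162),(176,127)],.006).mean(0))
print("pricecorners",f([(457,52),(719,52),(723,187),(461,191)],.003).mean(0))
mk=f([(698,257),(688,405)],.008); print("marker",mk.mean(0),mk[0]-mk[1])
print("cutter",f([(148,240),(132,405)],.01).mean(0))
```

```text
gift [254 169  42  10 153] 0.018 0.113 [0.6567 0.1121] yaw -8.8
   parcel [0.6503 0.0711]
   tin [0.6671 0.1798]
pricing [340 182  60   7 209] 0.017 0.164 [ 0.626 -0.151] yaw -0.2
   cutter [ 0.5899 -0.1829]
   marker [ 0.6659 -0.1831]
   roll [ 0.6283 -0.0655]
giftcorners [0.6336  0.15085 0.006  ]
pricecorners [ 0.613025 -0.11455   0.003   ]
marker [ 0.4196  -0.20365  0.008  ] [ 0.1334 -0.0125  0.    ]
cutter [0.4303  0.29675 0.01   ]
```

Run:
```python
from h import *
im=get_image("top"); k=3
big=cv2.resize(im["pixels"][150:310,160:420],None,fx=k,fy=k,interpolation=cv2.INTER_CUBIC)[:,:,::-1].copy()
def rect(cx,cy,w,l,z,o,yaw,col):
    a=np.radians(yaw);R=np.array([[np.cos(a),-np.sin(a)],[np.sin(a),np.cos(a)]])
    P=np.array([(cx+s*w/2,cy+t*l/2) for s,t in((1,1),(1,-1),(-1,-1),(-1,1))])@R.T+o
    q=(proj(im,np.c_[P,np.full(4,z)])-[160,150]+.5)*k-.5
    cv2.polylines(big,[np.round(q).astype(int)],True,col,1)
g=[.6336,.1508];pr=[.615,-.1126];B=(255,0,0);M=(255,0,255)
rect(0,0,.091,.228,.003,g,-8.2,B);rect(0,-.0415,.079,.133,.012,g,-8.2,M);rect(0,.0685,.079,.079,.012,g,-8.2,M)
rect(-.002,-.002,.128,.243,.003,pr,1,B);rect(-.038,-.034,.042,.167,.012,pr,1,M);rect(.038,-.034,.034,.152,.012,pr,1,M);rect(0,.0835,.06,.06,.012,pr,1,M)
rect(0,0,.025,.15,.014,[.4303,.2957],-95.1+90+90,B);rect(0,0,.059,.117,.02,[.4186,-.0678],95.7,B)
rect(0,0,.017,.135,.008,[.4196,-.2036],-95,B);rect(0,0,.063,.063,.025,[.4277,.0588],0,B);rect(0,0,.044,.044,.026,[.4363,.1686],0,B)
cv2.imwrite("pics/ov.png",big)
```

```text
(no output)
```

View pics/ov.png

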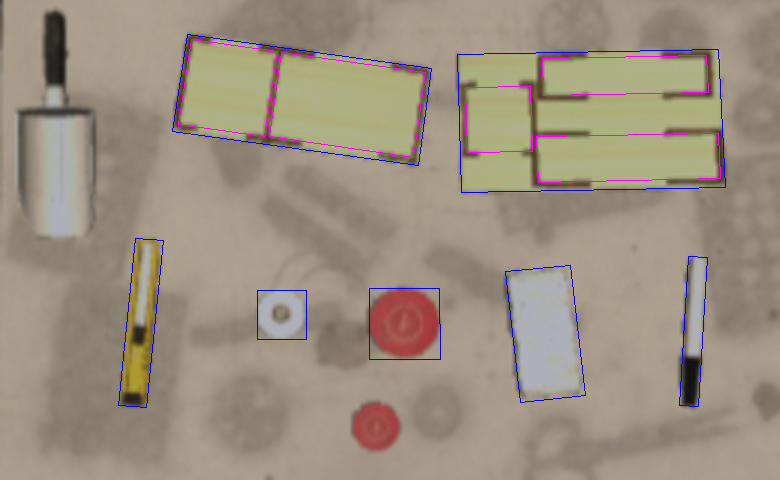

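The overlay fits: the tray outlines and bays line up and the object boxes match to within 2–3 mm. I'll start with the marker.

Call:
step_arm(commands=[0.58,0.715,-0.26,0,0,-0.288,1,0.58,0.715,-0.26,0,0,-0.288,1,0.58,0.715,-0.26,0,0,-0.288,1,0.58,0.715,-0.26,0,0,-0.288,1,0.58,0.715,-0.26,0,0,-0.288,1,0.58,0.715,-0.26,0,0,-0.288,1,0.58,0.715,-0.26,0,0,-0.288,1,0.58,0.715,-0.26,0,0,-0.288,1])

```text
time_s: 1.47
tcp_pos: [0.3841, -0.2471, 0.3166]
orientation: [[0.996, -0.088, 0.001], [-0.088, -0.996, -0.0], [0.001, 0.0, -1.0]]
force: [1.1, -0.4, 0.7]
gripper_width: 0.0859
grip_force: 0.0
```

Call:
step_arm(commands=[0.077,0.094,-0.1,0,0,0,1,0.077,0.094,-0.1,0,0,0,1,0.077,0.094,-0.25,0,0,0,1,0.077,0.094,-0.25,0,0,0,1,0.077,0.094,-0.25,0,0,0,1])

```text
time_s: 1.88
tcp_pos: [0.4126, -0.2098, 0.2127]
orientation: [[0.996, -0.086, -0.007], [-0.086, -0.996, 0.003], [-0.007, -0.003, -1.0]]
force: [-1.0, 0.5, -0.5]
gripper_width: 0.0852
grip_force: 0.0
```

Call:
step_arm(commands=[0,0,0,0,0,0,1,0,0,0,0,0,0,1,0,0,0,0,0,0,1])

```text
time_s: 2.13
tcp_pos: [0.4148, -0.212, 0.2187]
orientation: [[0.996, -0.088, 0.003], [-0.088, -0.996, -0.001], [0.003, 0.001, -1.0]]
force: [0.6, 1.4, -0.1]
gripper_width: 0.0857
grip_force: 0.0
```

Call:
step_arm(commands=[0.012,0.021,-0.05,0,0,0,1,0.012,0.021,-0.104,0,0,0,1,0.012,0.021,-0.104,0,0,0,1,0.012,0.021,-0.104,0,0,0,0,0.012,0.021,-0.104,0,0,0,0,0.012,0.021,-0.104,0,0,0,0,0.012,0.021,-0.104,0,0,0,0,0.012,0.021,-0.104,0,0,0,0])

```text
time_s: 2.8
tcp_pos: [0.4193, -0.2032, 0.1762]
orientation: [[0.996, -0.088, 0.002], [-0.088, -0.996, -0.001], [0.002, 0.001, -1.0]]
force: [-0.1, -0.0, -0.2]
gripper_width: 0.0254
grip_force: 0.0
```

Call:
step_arm(commands=[0,0,0,0,0,0,0,0,0,0,0,0,0,0,0,0,0,0,0,0,0,0,0,0,0,0,0,0])

```text
time_s: 3.13
tcp_pos: [0.4192, -0.203, 0.1762]
orientation: [[0.996, -0.087, 0.001], [-0.087, -0.996, -0.001], [0.001, 0.001, -1.0]]
force: [-1.1, 0.2, 4.8]
gripper_width: 0.0132
grip_force: 58.6
```

Call:
step_arm(commands=[0,0,0.1,0,0,0,0,0,0,0.18,0,0,0,0,0.1,0.03,0.18,0,0,0.07,0,0.2,0.05,0.18,0,0,0.14,0,0.3,0.07,0.18,0,0,0.21,0,0.4,0.1,0.18,0,0,0.28,0,0.48,0.12,0.18,0,0,0.35,0,0.56,0.14,0.18,0,0,0.42,0])

```text
time_s: 3.8
tcp_pos: [0.6448, -0.146, 0.2471]
orientation: [[0.837, 0.547, -0.0], [0.547, -0.837, -0.0], [-0.0, -0.0, -1.0]]
force: [0.4, -0.2, -0.4]
gripper_width: 0.013
grip_force: 59.1
```

Call:
step_arm(commands=[0.026,0.003,0,0,0,0.07,0,0.026,0.003,0,0,0,0.14,0,0.026,0.003,0,0,0,0.21,0,0.026,0.003,0,0,0,0.28,0,0.026,0.003,0,0,0,0.35,0,0.026,0.003,0,0,0,0.42,0,0.026,0.003,0,0,0,0.49,0,0.026,0.003,0,0,0,0.56,0])

```text
time_s: 4.47
tcp_pos: [0.6533, -0.1457, 0.2471]
orientation: [[0.113, 0.994, -0.0], [0.994, -0.113, 0.0], [0.0, -0.0, -1.0]]
force: [-0.5, 1.1, -0.3]
gripper_width: 0.0131
grip_force: 59.1
```

Call:
step_arm(commands=[0,0,0,0,0,0.08,0,0,0,0,0,0,0.087,0,0,0,0,0,0,0.087,0,0,0,0,0,0,0.087,0])

```text
time_s: 4.8
tcp_pos: [0.6533, -0.1457, 0.2472]
orientation: [[-0.015, 1.0, -0.0], [1.0, 0.015, 0.0], [0.0, -0.0, -1.0]]
force: [-0.0, -0.1, -0.6]
gripper_width: 0.013
grip_force: 59.1
```

Call:
step_arm(commands=[0,0,-0.08,0,0,0,0,0,0,-0.14,0,0,0,0,0,0,-0.168,0,0,0,0,0,0,-0.168,0,0,0,0,0,0,-0.168,0,0,0,0,0,0,-0.168,0,0,0,0.5,0,0,-0.168,0,0,0,0.5,0,0,-0.168,0,0,0,0.5])

```text
time_s: 5.47
tcp_pos: [0.6535, -0.1457, 0.1804]
orientation: [[-0.017, 1.0, 0.001], [1.0, 0.017, -0.0], [-0.0, 0.001, -1.0]]
force: [-0.4, 0.2, 0.5]
gripper_width: 0.0424
grip_force: 0.0
```

Call:
step_arm(commands=[0,0,0,0,0,0,0.6,0,0,0.05,0,0,0,0.6,0,0,0.13,0,0,0,0.8,0,0,0.2,0,0,0,1,0,0,0.2,0,0,0,1])

```text
time_s: 5.88
tcp_pos: [0.6548, -0.146, 0.2669]
orientation: [[-0.017, 1.0, 0.009], [1.0, 0.017, -0.002], [-0.002, 0.009, -1.0]]
force: [0.5, 0.1, 1.0]
gripper_width: 0.0844
grip_force: 0.0
```

Call:
step_arm(commands=[-0.1,0.03,0,0,0,-0.07,1,-0.2,0.06,0,0,0,-0.14,1,-0.3,0.09,0,0,0,-0.21,1,-0.38,0.12,0,0,0,-0.28,1,-0.46,0.15,0,0,0,-0.35,1,-0.54,0.18,0,0,0,-0.42,1,-0.581,0.199,0,0,0,-0.49,1,-0.581,0.199,0,0,0,-0.55,1])

```text
time_s: 6.55
tcp_pos: [0.4174, -0.065, 0.2601]
orientation: [[0.752, 0.659, -0.001], [0.659, -0.752, 0.0], [-0.001, -0.001, -1.0]]
force: [0.3, 0.4, 0.1]
gripper_width: 0.0853
grip_force: 0.0
```

Call:
step_arm(commands=[0,0,0,0,0,-0.07,1,0,0,0,0,0,-0.14,1,0,0,0,0,0,-0.21,1,0,0,0,0,0,-0.28,1,0,0,0,0,0,-0.35,1,0,0,0,0,0,-0.398,1,0,0,0,0,0,-0.398,1,0,0,0,0,0,-0.398,1])

```text
time_s: 7.22
tcp_pos: [0.4209, -0.0661, 0.2602]
orientation: [[0.995, 0.101, 0.0], [0.101, -0.995, -0.0], [0.0, 0.0, -1.0]]
force: [-0.6, -0.2, 0.5]
gripper_width: 0.0853
grip_force: 0.0
```

Call:
step_arm(commands=[0,0,-0.1,0,0,0,1,0,0,-0.18,0,0,0,1,0,0,-0.22,0,0,0,1,0,0,-0.22,0,0,0,1,0,0,-0.22,0,0,0,0,0,0,-0.22,0,0,0,0,0,0,-0.22,0,0,0,0,0,0,-0.22,0,0,0,0])

```text
time_s: 7.88
tcp_pos: [0.4218, -0.0662, 0.1742]
orientation: [[0.995, 0.1, 0.003], [0.1, -0.995, -0.0], [0.003, 0.001, -1.0]]
force: [-2.1, 0.8, 5.0]
gripper_width: 0.0557
grip_force: 63.9
```

Call:
step_arm(commands=[0,0,0,0,0,0,0,0,0,0,0,0,0,0,0,0,0,0,0,0,0])

```text
time_s: 8.13
tcp_pos: [0.4218, -0.0662, 0.1741]
orientation: [[0.995, 0.1, 0.003], [0.1, -0.995, -0.0], [0.003, 0.001, -1.0]]
force: [-2.3, 2.3, 6.4]
gripper_width: 0.0557
grip_force: 64.1
```

Call:
step_arm(commands=[0,0,0.1,0,0,0,0,0,0,0.2,0,0,0,0,0.08,0.06,0.2,0,0,0.07,0,0.15,0.12,0.2,0,0,0.14,0,0.22,0.18,0.2,0,0,0.21,0,0.29,0.24,0.2,0,0,0.28,0,0.36,0.3,0.2,0,0,0.35,0,0.43,0.36,0.2,0,0,0.42,0])

```text
time_s: 8.8
tcp_pos: [0.5944, 0.0794, 0.2536]
orientation: [[0.721, 0.693, 0.002], [0.693, -0.721, 0.0], [0.002, 0.001, -1.0]]
force: [0.1, 0.3, -0.3]
gripper_width: 0.0559
grip_force: 65.2
```

Call:
step_arm(commands=[0.06,0.05,0,0,0,0.07,0,0.087,0.079,0,0,0,0.14,0,0.087,0.079,0,0,0,0.21,0,0.087,0.079,0,0,0,0.28,0,0.087,0.079,0,0,0,0.35,0,0.087,0.079,0,0,0,0.424,0,0.087,0.079,0,0,0,0.424,0,0.087,0.079,0,0,0,0.424,0])

```text
time_s: 9.47
tcp_pos: [0.628, 0.1096, 0.2531]
orientation: [[0.148, 0.989, 0.001], [0.989, -0.148, 0.0], [0.0, 0.001, -1.0]]
force: [0.2, -0.7, -0.5]
gripper_width: 0.0552
grip_force: 65.2
```

Call:
step_arm(commands=[0,0,-0.09,0,0,0,0,0,0,-0.15,0,0,0,0,0,0,-0.187,0,0,0,0,0,0,-0.187,0,0,0,0,0,0,-0.187,0,0,0,0,0,0,-0.187,0,0,0,1,0,0,-0.187,0,0,0,1,0,0,-0.187,0,0,0,1])

```text
time_s: 10.13
tcp_pos: [0.628, 0.1095, 0.1779]
orientation: [[0.146, 0.989, 0.001], [0.989, -0.146, 0.0], [0.0, 0.001, -1.0]]
force: [0.3, -0.1, 1.8]
gripper_width: 0.0855
grip_force: 0.0
```

Call:
step_arm(commands=[0,0,0,0,0,0,1,0,0,0.06,0,0,0,1,0,0,0.15,0,0,0,1,0,0,0.2,0,0,0,1,0,0,0.2,0,0,0,1])

```text
time_s: 10.55
tcp_pos: [0.6292, 0.1098, 0.2631]
orientation: [[0.146, 0.989, 0.008], [0.989, -0.146, 0.001], [0.003, 0.008, -1.0]]
force: [0.4, 0.1, 0.2]
gripper_width: 0.0854
grip_force: 0.0
```

Call:
step_arm(commands=[-0.1,-0.025,0,0,0,0,1,-0.2,-0.05,0,0,0,0,1,-0.3,-0.075,0,0,0,0,1,-0.4,-0.1,0,0,0,0,1,-0.47,-0.12,0,0,0,0,1,-0.5,-0.127,0,0,0,0,1,-0.5,-0.127,0,0,0,0,1,-0.5,-0.127,0,0,0,0,1])

```text
time_s: 11.22
tcp_pos: [0.4282, 0.0588, 0.2577]
orientation: [[0.146, 0.989, 0.002], [0.989, -0.146, 0.0], [0.001, 0.002, -1.0]]
force: [0.1, -0.2, -0.1]
gripper_width: 0.0853
grip_force: 0.0
```

Call:
step_arm(commands=[0,0,-0.08,0,0,0,1,0,0,-0.15,0,0,0,1,0,0,-0.195,0,0,0,1,0,0,-0.195,0,0,0,1,0,0,-0.195,0,0,0,0,0,0,-0.195,0,0,0,0,0,0,-0.195,0,0,0,0,0,0,-0.195,0,0,0,0])

```text
time_s: 11.88
tcp_pos: [0.4291, 0.059, 0.1811]
orientation: [[0.145, 0.989, 0.003], [0.989, -0.145, 0.001], [0.001, 0.003, -1.0]]
force: [0.1, -0.2, 5.0]
gripper_width: 0.0588
grip_force: 64.6
```

Call:
step_arm(commands=[0,0,0,0,0,0,0,0,0,0,0,0,0,0,0,0,0,0,0,0,0])

```text
time_s: 12.13
tcp_pos: [0.429, 0.0589, 0.1811]
orientation: [[0.145, 0.989, 0.004], [0.989, -0.145, 0.001], [0.001, 0.004, -1.0]]
force: [-0.8, 0.4, 5.8]
gripper_width: 0.0588
grip_force: 64.7
```

Call:
step_arm(commands=[0,0,0.1,0,0,0,0,0,0,0.19,0,0,0,0,0.08,0.06,0.19,0,0,0,0,0.16,0.12,0.19,0,0,0,0,0.24,0.18,0.19,0,0,0,0,0.32,0.24,0.19,0,0,0,0,0.4,0.3,0.19,0,0,0,0,0.47,0.35,0.19,0,0,0,0])

```text
time_s: 12.8
tcp_pos: [0.6177, 0.2005, 0.2558]
orientation: [[0.145, 0.989, 0.002], [0.989, -0.145, 0.001], [0.001, 0.002, -1.0]]
force: [0.2, -0.8, -1.3]
gripper_width: 0.0585
grip_force: 65.7
```

Call:
step_arm(commands=[0.05,0.035,0,0,0,0,0,0.0685,0.0495,0,0,0,0,0,0.0685,0.0495,0,0,0,0,0,0.0685,0.0495,0,0,0,0,0,0.0685,0.0495,0,0,0,0,0])

```text
time_s: 13.22
tcp_pos: [0.6427, 0.2181, 0.2554]
orientation: [[0.145, 0.989, -0.0], [0.989, -0.145, -0.0], [-0.0, -0.0, -1.0]]
force: [-0.5, 0.5, -1.0]
gripper_width: 0.0586
grip_force: 65.7
```

Place at z ≈ 0.185 (−0.0705).

Call:
step_arm(commands=[0,0,-0.09,0,0,0,0,0,0,-0.15,0,0,0,0,0,0,-0.176,0,0,0,0,0,0,-0.176,0,0,0,0,0,0,-0.176,0,0,0,0,0,0,-0.176,0,0,0,1,0,0,-0.176,0,0,0,1,0,0,-0.176,0,0,0,1])

```text
time_s: 13.88
tcp_pos: [0.6433, 0.2184, 0.1856]
orientation: [[0.145, 0.989, 0.001], [0.989, -0.145, 0.0], [0.0, 0.001, -1.0]]
force: [-1.2, 0.1, -0.5]
gripper_width: 0.0855
grip_force: 0.0
```

Call:
step_arm(commands=[0,0,0,0,0,0,1,0,0,0.06,0,0,0,1,0,0,0.15,0,0,0,1,0,0,0.2,0,0,0,1,0,0,0.2,0,0,0,1])

```text
time_s: 14.3
tcp_pos: [0.6444, 0.219, 0.2709]
orientation: [[0.145, 0.989, 0.008], [0.989, -0.145, 0.003], [0.004, 0.008, -1.0]]
force: [0.5, 0.3, 0.6]
gripper_width: 0.0854
grip_force: 0.0
```

Call:
step_arm(commands=[-0.1,-0.025,0,0,0,0.05,1,-0.2,-0.05,0,0,0,0.103,1,-0.3,-0.075,0,0,0,0.103,1,-0.4,-0.1,0,0,0,0.103,1,-0.48,-0.115,0,0,0,0.103,1,-0.517,-0.124,0,0,0,0.103,1,-0.517,-0.124,0,0,0,0.103,1,-0.517,-0.124,0,0,0,0.103,1])

```text
time_s: 14.97
tcp_pos: [0.4361, 0.1689, 0.2651]
orientation: [[-0.016, 1.0, 0.001], [1.0, 0.016, 0.0], [0.0, 0.001, -1.0]]
force: [1.3, -0.6, 0.2]
gripper_width: 0.0855
grip_force: 0.0
```

Call:
step_arm(commands=[0,0,-0.08,0,0,0,1,0,0,-0.16,0,0,0,1,0,0,-0.216,0,0,0,1,0,0,-0.216,0,0,0,1,0,0,-0.216,0,0,0,0,0,0,-0.216,0,0,0,0,0,0,-0.216,0,0,0,0,0,0,-0.216,0,0,0,0])

```text
time_s: 15.63
tcp_pos: [0.4376, 0.1693, 0.1805]
orientation: [[-0.016, 1.0, 0.003], [1.0, 0.016, 0.001], [0.001, 0.003, -1.0]]
force: [-1.3, -0.3, 4.9]
gripper_width: 0.0413
grip_force: 60.1
```

Call:
step_arm(commands=[0,0,0,0,0,0,0,0,0,0,0,0,0,0,0,0,0,0,0,0,0])

```text
time_s: 15.88
tcp_pos: [0.4374, 0.1693, 0.1805]
orientation: [[-0.016, 1.0, 0.004], [1.0, 0.016, 0.001], [0.001, 0.004, -1.0]]
force: [-0.2, -0.5, 5.6]
gripper_width: 0.0412
grip_force: 60.9
```

Call:
step_arm(commands=[0,0,0.1,0,0,0,0,0,0,0.19,0,0,0,0,0.06,-0.07,0.19,0,0,0,0,0.12,-0.14,0.19,0,0,0,0,0.18,-0.21,0.19,0,0,0,0,0.24,-0.27,0.19,0,0,0,0,0.3,-0.34,0.19,0,0,0,0,0.36,-0.4,0.19,0,0,0,0])

```text
time_s: 16.55
tcp_pos: [0.5815, 0.0071, 0.2557]
orientation: [[-0.016, 1.0, 0.002], [1.0, 0.016, -0.0], [-0.0, 0.002, -1.0]]
force: [0.1, 0.6, 0.6]
gripper_width: 0.0416
grip_force: 61.3
```

Call:
step_arm(commands=[0.06,-0.07,0,0,0,0,0,0.0835,-0.095,0,0,0,0,0,0.0835,-0.095,0,0,0,0,0,0.0835,-0.095,0,0,0,0,0,0.0835,-0.095,0,0,0,0,0])

```text
time_s: 16.97
tcp_pos: [0.6131, -0.0284, 0.2547]
orientation: [[-0.017, 1.0, -0.0], [1.0, 0.017, 0.0], [0.0, -0.0, -1.0]]
force: [0.7, -0.3, 0.1]
gripper_width: 0.0417
grip_force: 61.3
```

Call:
step_arm(commands=[0,0,-0.09,0,0,0,0,0,0,-0.15,0,0,0,0,0,0,-0.174,0,0,0,0,0,0,-0.174,0,0,0,0,0,0,-0.174,0,0,0,0,0,0,-0.174,0,0,0,0.8,0,0,-0.174,0,0,0,0.8,0,0,-0.174,0,0,0,0.8])

```text
time_s: 17.63
tcp_pos: [0.6139, -0.0288, 0.1856]
orientation: [[-0.017, 1.0, 0.001], [1.0, 0.017, -0.0], [-0.0, 0.001, -1.0]]
force: [0.2, 0.1, 0.2]
gripper_width: 0.0681
grip_force: 0.0
```

Call:
step_arm(commands=[0,0,0,0,0,0,0.8,0,0,0.06,0,0,0,0.8,0,0,0.15,0,0,0,1,0,0,0.2,0,0,0,1,0,0,0.2,0,0,0,1])

```text
time_s: 18.05
tcp_pos: [0.6152, -0.0292, 0.2705]
orientation: [[-0.016, 1.0, 0.008], [1.0, 0.016, -0.0], [-0.001, 0.008, -1.0]]
force: [0.3, 0.1, 0.8]
gripper_width: 0.0857
grip_force: 0.0
```

Call:
step_arm(commands=[-0.046,0.081,0,0,0,0.07,1,-0.092,0.162,0,0,0,0.14,1,-0.137,0.243,0,0,0,0.21,1,-0.183,0.325,0,0,0,0.28,1,-0.229,0.406,0,0,0,0.35,1,-0.275,0.487,0,0,0,0.42,1,-0.32,0.568,0,0,0,0.49,1,-0.366,0.65,0,0,0,0.56,1])

```text
time_s: 18.72
tcp_pos: [0.4661, 0.2321, 0.2646]
orientation: [[-0.784, 0.621, -0.0], [0.621, 0.784, -0.0], [0.0, -0.0, -1.0]]
force: [1.1, 0.0, -1.1]
gripper_width: 0.0852
grip_force: 0.0
```

Call:
step_arm(commands=[-0.046,0.081,0,0,0,0.07,1,-0.092,0.162,0,0,0,0.14,1,-0.092,0.162,0,0,0,0.21,1,-0.092,0.162,0,0,0,0.28,1,-0.092,0.162,0,0,0,0.35,1,-0.092,0.162,0,0,0,0.373,1,-0.092,0.162,0,0,0,0.373,1,-0.092,0.162,0,0,0,0.373,1])

```text
time_s: 19.38
tcp_pos: [0.4305, 0.2957, 0.2646]
orientation: [[-0.996, 0.09, -0.0], [0.09, 0.996, -0.0], [0.0, -0.0, -1.0]]
force: [-0.1, -0.3, -0.5]
gripper_width: 0.0853
grip_force: 0.0
```

Descend to 0.1765 (−0.088).

Call:
step_arm(commands=[0,0,-0.08,0,0,0,1,0,0,-0.16,0,0,0,1,0,0,-0.22,0,0,0,1,0,0,-0.22,0,0,0,1,0,0,-0.22,0,0,0,0,0,0,-0.22,0,0,0,0,0,0,-0.22,0,0,0,0,0,0,-0.22,0,0,0,0])

```text
time_s: 20.05
tcp_pos: [0.4313, 0.2962, 0.1786]
orientation: [[-0.996, 0.089, 0.003], [0.089, 0.996, 0.002], [-0.002, 0.002, -1.0]]
force: [-0.1, 0.0, -0.6]
gripper_width: 0.0388
grip_force: 0.0
```

Call:
step_arm(commands=[0,0,0,0,0,0,0,0,0,0,0,0,0,0,0,0,0,0,0,0,0,0,0,0,0,0,0,0])

```text
time_s: 20.38
tcp_pos: [0.431, 0.2961, 0.1784]
orientation: [[-0.996, 0.089, 0.002], [0.089, 0.996, 0.002], [-0.002, 0.002, -1.0]]
force: [-0.9, 0.3, 5.9]
gripper_width: 0.0191
grip_force: 58.8
```

Call:
step_arm(commands=[0,0,0.1,0,0,0,0,0,0,0.19,0,0,0,0,0.03,-0.09,0.19,0,0,-0.07,0,0.06,-0.18,0.19,0,0,-0.14,0,0.09,-0.27,0.19,0,0,-0.21,0,0.12,-0.36,0.19,0,0,-0.28,0,0.15,-0.45,0.19,0,0,-0.35,0,0.18,-0.54,0.19,0,0,-0.42,0])

```text
time_s: 21.05
tcp_pos: [0.5027, 0.078, 0.2535]
orientation: [[-0.729, 0.685, 0.001], [0.685, 0.729, 0.0], [-0.001, 0.001, -1.0]]
force: [0.5, 0.4, -0.6]
gripper_width: 0.0192
grip_force: 59.4
```

Call:
step_arm(commands=[0.03,-0.09,0,0,0,-0.07,0,0.06,-0.18,0,0,0,-0.14,0,0.09,-0.27,0,0,0,-0.21,0,0.12,-0.36,0,0,0,-0.28,0,0.15,-0.45,0,0,0,-0.35,0,0.18,-0.54,0,0,0,-0.42,0,0.1877,-0.5675,0,0,0,-0.49,0,0.1877,-0.5675,0,0,0,-0.513,0])

```text
time_s: 21.72
tcp_pos: [0.5783, -0.1506, 0.2529]
orientation: [[-0.007, 1.0, 0.001], [1.0, 0.007, -0.001], [-0.001, 0.001, -1.0]]
force: [-0.5, 1.2, -0.9]
gripper_width: 0.0194
grip_force: 59.4
```

Call:
step_arm(commands=[0,0,0,0,0,0,0,0,0,0,0,0,0,0])

```text
time_s: 21.88
tcp_pos: [0.5775, -0.1474, 0.2529]
orientation: [[-0.017, 1.0, -0.0], [1.0, 0.017, 0.0], [0.0, -0.0, -1.0]]
force: [0.1, 0.4, -2.1]
gripper_width: 0.019
grip_force: 59.4
```

Call:
step_arm(commands=[0,0,-0.09,0,0,0,0,0,0,-0.15,0,0,0,0,0,0,-0.176,0,0,0,0,0,0,-0.176,0,0,0,0,0,0,-0.176,0,0,0,0,0,0,-0.176,0,0,0,0.55,0,0,-0.176,0,0,0,0.55,0,0,-0.176,0,0,0,0.55])

```text
time_s: 22.55
tcp_pos: [0.5779, -0.1471, 0.1831]
orientation: [[-0.017, 1.0, 0.001], [1.0, 0.017, -0.0], [-0.0, 0.001, -1.0]]
force: [0.0, -1.0, 0.0]
gripper_width: 0.047
grip_force: 0.0
```

Call:
step_arm(commands=[0,0,0,0,0,0,0.55,0,0,0.06,0,0,0,0.55,0,0,0.15,0,0,0,1,0,0,0.25,0,0,0,1,-0.1,0,0.3,0,0,0,1,-0.2,0,0.3,0,0,0,1,-0.3,0,0.3,0,0,0,1,-0.4,0,0.3,0,0,0,1])

```text
time_s: 23.22
tcp_pos: [0.4161, -0.1471, 0.303]
orientation: [[-0.017, 1.0, 0.001], [1.0, 0.017, -0.001], [-0.001, 0.001, -1.0]]
force: [0.2, -0.8, 0.8]
gripper_width: 0.0854
grip_force: 0.0
```

Call:
step_arm(commands=[-0.1,-0.1,0,0,0,0,1,-0.1,-0.2,0,0,0,0,1,-0.1,-0.3,0,0,0,0,1,-0.1,-0.4,0,0,0,0,1,-0.1,-0.5,0,0,0,0,1,-0.1,-0.5,0,0,0,0,1,-0.1,-0.5,0,0,0,0,1])

```text
time_s: 23.8
tcp_pos: [0.3773, -0.3496, 0.3023]
orientation: [[-0.012, 1.0, 0.0], [1.0, 0.012, -0.0], [-0.0, 0.0, -1.0]]
force: [0.1, 0.7, -0.2]
gripper_width: 0.0855
grip_force: 0.0
```

Run:
```python
from h import *
im=get_image("top"); k=4
big=cv2.resize(im["pixels"][150:230,205:405],None,fx=k,fy=k,interpolation=cv2.INTER_CUBIC)[:,:,::-1].copy()
def rect(cx,cy,w,l,z,o,yaw,col):
    a=np.radians(yaw);R=np.array([[np.cos(a),-np.sin(a)],[np.sin(a),np.cos(a)]])
    P=np.array([(cx+s*w/2,cy+t*l/2) for s,t in((1,1),(1,-1),(-1,-1),(-1,1))])@R.T+o
    q=(proj(im,np.c_[P,np.full(4,z)])-[205,150]+.5)*k-.5
    cv2.polylines(big,[np.round(q).astype(int)],True,col,1)
g=[.6336,.1508];pr=[.615,-.1126];B=(255,0,0)
rect(0,-.0415,.059,.117,.02,g,-8.2,B);rect(0,.0685,.063,.063,.028,g,-8.2,B)
rect(-.038,-.034,.025,.15,.017,pr,1,B);rect(.038,-.034,.017,.135,.012,pr,1,B);rect(0,.0835,.044,.044,.029,pr,1,B)
cv2.imwrite("pics/fin.png",big); print(bot.get_obs()["time_s"])
```

```text
23.85
```

View pics/fin.png

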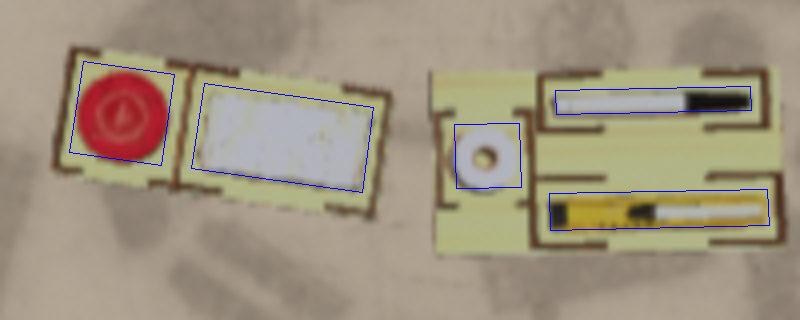

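All five things sit within about 3 mm of their target boxes. I'll check from the side that they lie flat.

Run:
```python
from h import *
im=get_image("scene"); cv2.imwrite("pics/s2.png",cv2.resize(im["pixels"][170:310,210:440],None,fx=3.4,fy=3.4,interpolation=cv2.INTER_CUBIC)[:,:,::-1])
```

```text
(no output)
```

View pics/s2.png

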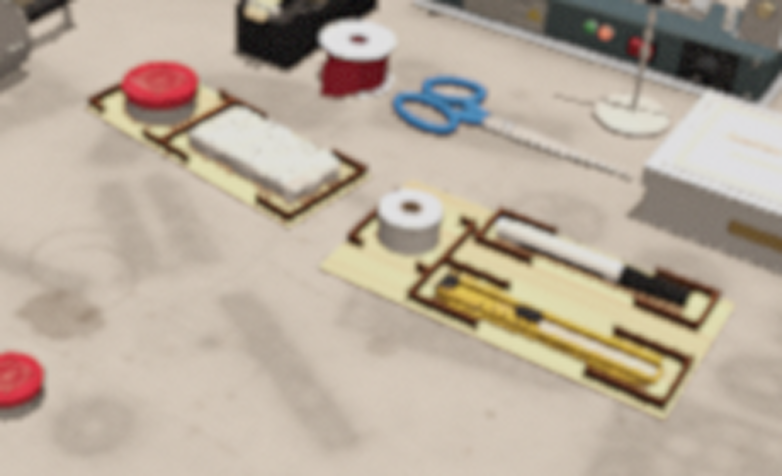

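The side view shows all five lying flat in their bays, with the scissors and ribbon spool undisturbed.

```bash
python3 -c "
from workcell import bot
print(bot.close_job())"
```

```text
the job is handed in; nothing more can be done
None
```

The job is handed in: the parcel, tin, label roll, marker and cutter all lie flat in their own bays, within about 3 mm of centre by the camera check, at about 24 s of the 115 s allowed; the hand-in returned no verdict.

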